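# Lay the seasoning tray from the spice cabinet

## Task

Lay the seasoning tray: lift every spice container out of the open middle bay of the spice cabinet, up over the wooden front rail, and stand it upright on the flat wooden tray. The square grey soapstone pot is stored upside down in the same bay: bring it out too, turn it over (the cork mat is a handy place for that) and stand it mouth-up on the tray with the containers, ready for filling. Leave the bowl, the hexagonal pot, the grater dish and the spoon where they are.

Things in the scene. Friction and masses are not known exactly. Their poses are not given: they have to be found in the camera images.
- cabinet: Low open-topped cabinet, fixed, 154 (x) by 840 (y) mm; origin under its centre, front to -x. Green shelf top z=50, x -65..65. Wooden front rail x -77..-65, top z=80; back bar x 65..77, top z=85. Open middle bay y -257..257 between dividers 10 thick, tops z=105. End bays beyond, each behind a fixed glass door on the rail (|y| 255..405, top z=176); end cheeks |y| 406..420, top z=190.
- tray: Flat rimless dark wooden serving tray with a pale inlaid border, fixed on the counter, 170 (x) x 310 (y) x 6 mm thick; origin at the centre of its underside. It may stand left or right.
- mat: Cork mat, fixed, 150 (x) x 180 (y) x 4 thick, flat on the counter on the side opposite the tray; origin at the centre of its underside.
- pot: Square grey soapstone pot, 54 x 54 x 62 mm tall, walls 6, bottom 8, about 0.26 kg, brass line 10 mm from its mouth. Origin at the centre of its MOUTH; z axis points from mouth to closed bottom: z up is mouth-down (as stored), z down is mouth-up, origin then 62 above its support. x, y are square to its side faces; it lies steadily on any of them. Always present.
- cellar: Polished steel salt cellar, plain closed cylinder 50 diameter x 42 tall, 0.18 kg; origin at the centre of its underside, z up. May be absent.
- amber: Squat amber glass spice jar with black cap, 50 diameter x 50 tall, about 0.15 kg; origin at the centre of its underside, z up. May be absent.
- jar: Squat white stoneware spice jar with cork top, 50 diameter x 48 tall, about 0.17 kg; origin at the centre of its underside, z up. May be absent.
- tin: Red spice tin with a brass lid band, 50 diameter x 46 tall, 0.11 kg; origin at the centre of its underside, z up. May be absent.
- bowl: Round grey soapstone bowl, 96 diameter x 42 tall, in the left end bay (cabinet +y); origin under its centre. To be left alone.
- hexpot: Lidded hexagonal terracotta pot, 76 across flats x 83 tall, in the right end bay (cabinet -y); origin under its centre. To be left alone.
- spoon: Carved horn spoon, 130 long, lying on the counter pointing at the robot, between the tray and the mat; origin under its middle. To be left alone.
- grater: Ridged white stoneware ginger grater dish, 72 diameter x 16 tall, on the counter between the tray and the mat, near the cabinet; origin under its centre. To be left alone.
Mind the look-alikes: they are no part of the job. Leave any blue or turquoise look-alike of the pot alone.

How it is judged:
By the outcome, as a careful person would: the job done as asked, in the order asked, and still so for the second after the job is handed in, with the robot touching nothing.
Of cellar, amber, jar, tin only 2 to 4 are there at a start; the rules pass over those that are not, and their reading is None.
At some moment in a run one of cellar, amber, jar, tin, pot may be knocked a few centimetres aside while the robot is not near it.
It also fails if it takes over 210 s, if anything falls off the work surface, if the arm or the gripper's body presses on something with over 40 N, if the wrist force passes 120 N, or if a joint passes its speed limit or range.

## Robot

A 6-joint arm with a two-finger parallel gripper is mounted at the origin on the work surface. World frame = base frame: x ahead of the robot, y to its left, z up, the work surface at z = 0. Lengths are in m, angles in rad, forces in N, time in s.
With the tool pointing down it reaches from about 0.325 to 0.85 m from the base axis. Payload 4.4 kg.
Tool frame: the origin (TCP) lies at the very end of the fingers, on their centre line; the grasp point (between the pads) lies 19 mm behind it; z points along the fingers, y is the line along which they close (so a half turn about z gives the same grasp; the last joint's range is limited). The gripper opens to 94 mm and grips with 3 to 60 N. Pads are 16 mm wide; open, the fingers measure 119 mm over their backs; the gripper's body (75 mm by 177 mm) begins 78 mm behind the grasp point.
Start: joints at [1.073, 0.207, 1.542, -0, 1.393, -0.15], TCP at [0.196, 0.541, 0.205] pointing down, gripper open.
Joint ranges: [-2.73, 2.73], [-0.86, 2.22], [0.23, 2.46], [-1.11, 4.25], [0.08, 2.63], [-2.82, 2.82]. Speed limits (rad/s): [2.79, 2.79, 3.14, 3.14, 3.14, 3.14].

## Interface

Orientations are given as a rotation vector (axis times angle).
In Python, from station import manip gives the robot as it stands.
- The arm moves only by the tool play_rows, never from a script. Its argument "increments" is a list of rows, each an object with "delta_pos": the shift along the tool's x, y, z in cm, a list of three; "rot": the turn, a rotation vector about the tool's x, y, z in degrees, a list of three; "grip": the opening, from 0 (shut) to 1 (fully open). A call has 1 to 12 rows; each row is the pose to reach, as a shift and turn from the pose commanded when the call began, along the tool's axes at that moment; what a row does not reach only later rows make up. A row lasts 1/12 s, in which the tool goes at most 41.7 mm and 7.16 degrees, less where a joint would pass 70% of its speed; a pose out of reach is approached as far as the arm can. A call with a gripper value outside its range is refused whole. The fingers move at their own pace and stop on an object; "newtons" is the grip in N (left out, the last holds). Time passes only in rows, so rows that repeat a pose let the fingers close. It gives the time, the measured TCP pose, the force, the opening and the grip force at its end, in the units of the state.
- manip.read_state(): the state, without advancing time (a new reading comes with each control period).
- manip.grab_frame(name): name is "side" or "top" or "wrist"; returns a dict with "frame" (400x640x3 uint8, red, green, blue), "range_z" (400x640 float32, m along the optical axis (not along the pixel's ray), 0 where there is no reading), "fx", "fy", "cx", "cy" (pixels), "rvec" (rotation vector, rad) and "tvec" (3), from world to camera coordinates, as OpenCV has them. Camera axes: x right, y down, z forward; pixel columns grow to the right and rows downward; lengths in m; the calibration is good to about 2 mm. A picture is of the moment at which its call begins.
- manip.hand_in(): hands the job in; it is judged then, once.
The state is a dict: "time_s": time; "q": joint angles; "qd": joint speeds; "joint_torque": joint torques, N m; "ee_pos": TCP position; "tool_rot": TCP orientation; "ft_force": force on the tool from outside, world axes, zero at the start; "ft_torque": the same for the moment, N m; "opening": finger opening in m; "gripper_force": force on a finger pad.
Only numpy, scipy, OpenCV 4.12 (cv2) and the standard library are available. Lean on these libraries where they do the work, as an engineer would, in place of code of your own. Each camera call takes 0.05 s, during which the arm holds its last target. There are 200 camera calls.

## Working session

There is one attempt and no reset: what is moved stays moved. The work goes in short steps, Python scripts to look and compute and a tool call to move; the robot and the scene stay as the last step left them, time stands still between calls to the robot, and variables do not carry over. Pictures are saved under pics/ and viewed, at most 14 in all, crops included, and the job is handed in when it is done.

Besides the shell and the picture viewer there is one more tool, called by a JSON object that holds its "method" and its "body", one argument or row to a line. play_rows: Moves the arm, as the interface text tells. Its arguments: {"type":"object","properties":{"increments":{"type":"array","items":{"type":"object","properties":{"delta_pos":{"type":"array","items":{"type":"number"}},"rot":{"type":"array","items":{"type":"number"}},"grip":{"type":"number"}}}},"newtons":{"type":"number"}},"required":["increments"]}

```bash
ls; mkdir -p pics; cat > h.py <<'E'
import numpy as np, cv2
from station import manip
def cam(n):
    f=manip.grab_frame(n); f['R']=cv2.Rodrigues(np.array(f['rvec'],float))[0]; f['t']=np.array(f['tvec'],float).ravel(); return f
def save(f,name): cv2.imwrite('pics/'+name,cv2.cvtColor(f['frame'],cv2.COLOR_RGB2BGR))
def pts(f):
    z=f['range_z'].astype(float); v,u=np.mgrid[:z.shape[0],:z.shape[1]]
    P=np.stack([(u-f['cx'])/f['fx']*z,(v-f['cy'])/f['fy']*z,z],-1)
    W=(P-f['t'])@f['R']; W[z<=0]=np.nan; return W
def plane(f,u,v,h):
    d=np.array([(u-f['cx'])/f['fx'],(v-f['cy'])/f['fy'],1])@f['R']; c=-f['R'].T@f['t']; return c+d*(h-c[2])/d[2]
E
python3 - <<'E'
from h import *
for n in('top','side'):
    f=cam(n);save(f,n+'0.png');print(n,-f['R'].T@f['t'],f['fx']);np.savez('/tmp/'+n,W=pts(f),im=f['frame'])
s=manip.read_state();print(s)
E
```

```text
pics
top [0.3883229  0.00968336 1.43409282] 503.99365071781284
side [-0.00662798 -0.72924987  0.64694191] 398.3290597509252
{'time_s': 0.1, 'q': array([ 1.07249752e+00,  2.07300186e-01,  1.54278161e+00, -4.00758355e-05,
        1.39350060e+00, -1.50511576e-01]), 'qd': array([ 0.00286793, -0.00333988, -0.00283833,  0.00111412,  0.00277001,
        0.00089929]), 'joint_torque': array([-1.47513651e-04, -3.71863067e+01, -2.82295704e+01,  7.01332139e-02,
        3.10586917e-02, -5.84095937e-05]), 'ee_pos': array([0.19565368, 0.53992649, 0.20444055]), 'tool_rot': array([-5.43439288e-01, -3.09362563e+00,  2.98164350e-03]), 'ft_force': array([-0.50824367,  0.31740049,  0.15634621]), 'ft_torque': array([ 0.00826115, -0.05257424, -0.0045682 ]), 'gripper_force': 0.0, 'opening': 0.09397077660871261}
```

View pics/top0.png

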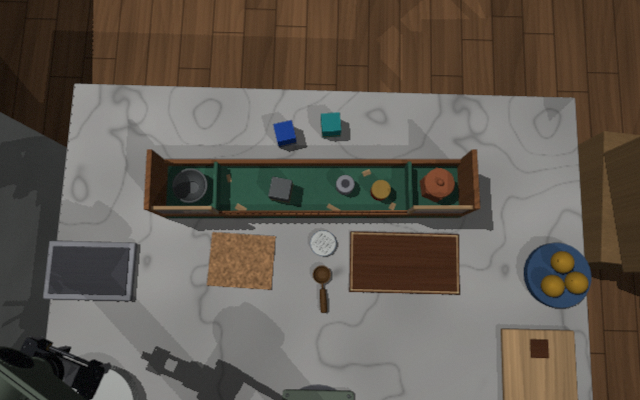

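View pics/side0.png

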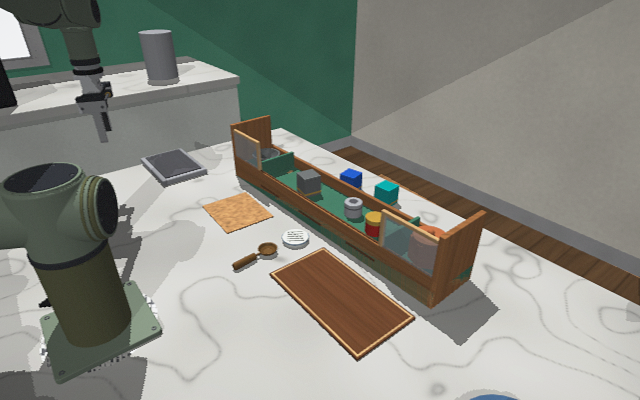

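The top view shows the grey pot at (280,188), the steel cellar at (345,184) and the tin at (381,189) in the bay. Look-alikes for the pot are the blue cube (285,133) and the turquoise cube (331,124), both outside behind the cabinet. The bowl (190,185) and hexpot (438,184) are in the end bays, the mat is at (242,261) and the tray at (404,263). By description I choose the grey pot in the bay.

```bash
python3 - <<'E'
from h import *
d=np.load('/tmp/top.npz');W=d['W'];im=d['im']
m=np.zeros(W.shape[:2],bool);m[160:218,218:408]=1
m&=(W[...,2]>0.075)&(W[...,2]<.125)
n,l,st,c=cv2.connectedComponentsWithStats(m.astype(np.uint8))
for i in range(1,n):
    if st[i,4]>40:
        p=W[l==i];zt=np.nanpercentile(p[:,2],90);q=p[p[:,2]>zt-.006]
        uv=np.argwhere(l==i)
        print(st[i],'z',zt.round(4),'ctr',((q.max(0)+q.min(0))/2).round(4),'ext',np.ptp(q,axis=0).round(4),'mean',q.mean(0).round(4),
         cv2.minAreaRect((q[:,:2]*1000).astype(np.float32)))
hsv=cv2.cvtColor(im,cv2.COLOR_RGB2HSV)
for nm,box in(('mat',(225,295,200,280)),('tray',(225,300,345,465))):
    a,b,e,g=box; mm=np.zeros(m.shape,np.uint8); mm[a:b,e:g]=((hsv[a:b,e:g,1]>70))*1
    k,l,st,c=cv2.connectedComponentsWithStats(mm); i=1+st[1:,4].argmax()
    print(nm,cv2.minAreaRect((W[l==i][:,:2]*1000).astype(np.float32)),np.nanmedian(W[l==i][:,2]))
for u,v in((218,212),(412,214),(216,165),(412,165)):print(W[v,u].round(3))
cv2.imwrite('pics/crop.png',cv2.resize(cv2.cvtColor(im[145:225,210:415],cv2.COLOR_RGB2BGR),None,fx=3.8,fy=3.8,interpolation=2))
E
```

```text
[ 218  160  190   55 1739] z 0.0879 ctr [0.6382 0.0301 0.0934] ext [0.1634 0.5188 0.0229] mean [0.6547 0.0409 0.0857] ((637.7933349609375, 28.426132202148438), (150.52279663085938, 518.357421875), 1.603218913078308)
[336 175  19  18 269] z 0.0956 ctr [ 0.6483 -0.0603  0.0951] ext [0.047  0.0464 0.011 ] mean [ 0.6487 -0.0598  0.0933] ((648.8753051757812, -60.628395080566406), (47.93867111206055, 44.941436767578125), 76.88381958007812)
[269 176  24  26 468] z 0.1158 ctr [0.6285 0.1148 0.1152] ext [0.0608 0.0578 0.0109] mean [0.6283 0.1142 0.1133] ((628.7330322265625, 114.1588134765625), (54.45661926269531, 54.19144821166992), 80.9820556640625)
[372 180  19  19 292] z 0.1002 ctr [ 0.6348 -0.1561  0.0998] ext [0.0495 0.0492 0.0112] mean [ 0.6351 -0.156   0.0976] ((635.564697265625, -156.0540008544922), (47.80744552612305, 49.58064651489258), 46.12424850463867)
mat ((437.37506103515625, 224.7835693359375), (179.7037353515625, 149.75686645507812), 87.39237976074219) 0.004848233610718051
tray ((nan, nan), (nan, 0.0), nan) 0.006784199314074485
[0.561 0.28  0.093]
[ 0.571 -0.243  0.081]
[0.686 0.29  0.105]
[ 0.712 -0.248  0.058]
```

View pics/crop.png

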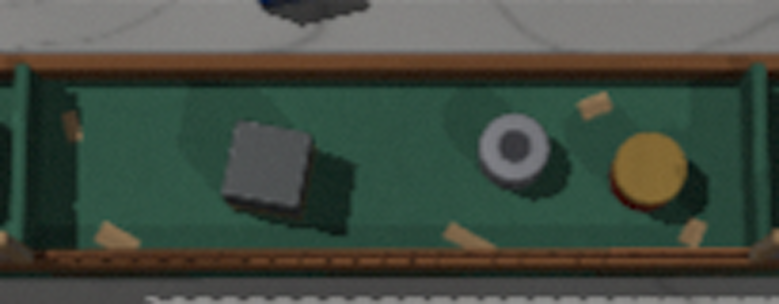

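The crop confirms it: a plain grey square pot, a steel cellar with a round top, and a red tin with a brass lid, all with heights matching the spec. I'll do the containers first.

```bash
cat >> h.py <<'E'
from scipy.spatial.transform import Rotation as Ro
def down(yaw):  # tool pointing down, tool y at world yaw (deg)
    a=np.radians(yaw); y=np.array([np.cos(a),np.sin(a),0]); z=np.array([0,0,-1.]); return np.stack([np.cross(y,z),y,z],1)
def go(p,R,p0=None,R0=None):
    s=manip.read_state(); p0=s['ee_pos'] if p0 is None else np.array(p0); R0=Ro.from_rotvec(s['tool_rot']).as_matrix() if R0 is None else R0
    print('dpos',((np.array(p)-p0)@R0*100).round(2),'rot',np.degrees(Ro.from_matrix(R0.T@R).as_rotvec()).round(1))
E
python3 - <<'E'
from h import *
d=np.load('/tmp/top.npz');W=d['W'];im=d['im']
p=W[228:300,343:466].reshape(-1,3);c=im[228:300,343:466].reshape(-1,3).astype(int)
k=(c[:,0]-c[:,2]>18)&np.isfinite(p[:,0]);print('tray',cv2.minAreaRect((p[k][:,:2]*1000).astype(np.float32)))
go([.6487,-.06,.16],down(90))
E
```

```text
tray ((443.2710876464844, -234.44224548339844), (308.9264221191406, 169.33302307128906), 89.95531463623047)
dpos [-63.04 -40.95   4.51] rot [ -0.1  -0.  -19.9]
```

{"method": "play_rows", "body": {
  "increments": [
    {"delta_pos": [-63, -41, 0], "rot": [0, 0, -20], "grip": 0.78},
    {"delta_pos": [-63, -41, 0], "rot": [0, 0, -20], "grip": 0.78},
    {"delta_pos": [-63, -41, 0], "rot": [0, 0, -20], "grip": 0.78},
    {"delta_pos": [-63, -41, 0], "rot": [0, 0, -20], "grip": 0.78},
    {"delta_pos": [-63, -41, 0], "rot": [0, 0, -20], "grip": 0.78},
    {"delta_pos": [-63, -41, 0], "rot": [0, 0, -20], "grip": 0.78},
    {"delta_pos": [-63, -41, 0], "rot": [0, 0, -20], "grip": 0.78},
    {"delta_pos": [-63, -41, 0], "rot": [0, 0, -20], "grip": 0.78},
    {"delta_pos": [-63, -41, 0], "rot": [0, 0, -20], "grip": 0.78},
    {"delta_pos": [-63, -41, 0], "rot": [0, 0, -20], "grip": 0.78},
    {"delta_pos": [-63, -41, 0], "rot": [0, 0, -20], "grip": 0.78},
    {"delta_pos": [-63, -41, 0], "rot": [0, 0, -20], "grip": 0.78}
  ]
}}

```text
time_s: 1.1
ee_pos: [0.4931, 0.1455, 0.2052]
tool_rot: [0.002, -3.141, -0.0]
ft_force: [1.0, 1.3, -0.0]
opening: 0.0732
gripper_force: 0.0
```

```bash
python3 - <<'E'
from h import *
s=manip.read_state();print(s['q'],s['ee_pos'])
go([.6487,-.06,.16],down(90))
E
```

```text
[ 1.18271449e-01  7.74177996e-02  1.68886338e+00  1.81720837e-04
  1.37583874e+00 -1.45357834e+00] [0.4930969  0.14546053 0.20515108]
dpos [-15.54 -20.56   4.5 ] rot [ 0.  -0.   0.1]
```

{"method": "play_rows", "body": {
  "increments": [
    {"delta_pos": [-15.5, -20.6, 2], "rot": [0, 0, 0], "grip": 0.78},
    {"delta_pos": [-15.5, -20.6, 2], "rot": [0, 0, 0], "grip": 0.78},
    {"delta_pos": [-15.5, -20.6, 2], "rot": [0, 0, 0], "grip": 0.78},
    {"delta_pos": [-15.5, -20.6, 2], "rot": [0, 0, 0], "grip": 0.78},
    {"delta_pos": [-15.5, -20.6, 2], "rot": [0, 0, 0], "grip": 0.78},
    {"delta_pos": [-15.5, -20.6, 2], "rot": [0, 0, 0], "grip": 0.78},
    {"delta_pos": [-15.5, -20.6, 2], "rot": [0, 0, 0], "grip": 0.78},
    {"delta_pos": [-15.5, -20.6, 2], "rot": [0, 0, 0], "grip": 0.78},
    {"delta_pos": [-15.5, -20.6, 2], "rot": [0, 0, 0], "grip": 0.78}
  ]
}}

```text
time_s: 1.85
ee_pos: [0.6471, -0.0582, 0.1845]
tool_rot: [0.001, -3.139, -0.002]
ft_force: [-0.1, 1.2, 0.7]
opening: 0.0732
gripper_force: 0.0
```

```bash
python3 - <<'E'
from h import *
f=cam('wrist');save(f,'w1.png');W=pts(f)
m=(W[...,2]>.086)&(W[...,2]<.102)&(abs(W[...,0]-.6487)<.05)&(abs(W[...,1]+.06)<.05)
n,l,st,c=cv2.connectedComponentsWithStats(m.astype(np.uint8));i=1+st[1:,4].argmax();p=W[l==i]
print(st[i],p.min(0),p.max(0),p.mean(0),np.median(p[:,2]))
go([.6487,-.06,.057],down(90));s=manip.read_state();print(s['ee_pos'])
E
```

```text
[ 298  178   52   50 2018] [ 0.62575187 -0.08381795  0.08612201] [ 0.67367687 -0.03462154  0.0943496 ] [ 0.64893974 -0.05907909  0.09146122] 0.09158952848175367
dpos [-0.2  -0.29 12.79] rot [ 0.1 -0.1  0.1]
[ 0.64688082 -0.05722934  0.18489509]
```

View pics/w1.png

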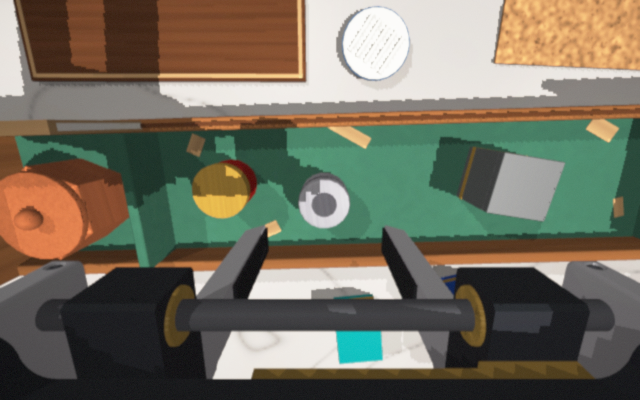

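The wrist view shows the cellar at (323,203), with its top at z 0.0916 as specified, and nothing between the fingers. Descending and gripping.

{"method": "play_rows", "body": {
  "increments": [
    {"delta_pos": [-0.2, -0.2, 6], "rot": [0, 0, 0], "grip": 0.78},
    {"delta_pos": [-0.2, -0.2, 9], "rot": [0, 0, 0], "grip": 0.78},
    {"delta_pos": [-0.2, -0.2, 11], "rot": [0, 0, 0], "grip": 0.78},
    {"delta_pos": [-0.2, -0.2, 12.7], "rot": [0, 0, 0], "grip": 0.78},
    {"delta_pos": [-0.2, -0.2, 12.7], "rot": [0, 0, 0], "grip": 0.78},
    {"delta_pos": [-0.2, -0.2, 12.7], "rot": [0, 0, 0], "grip": 0.3},
    {"delta_pos": [-0.2, -0.2, 12.7], "rot": [0, 0, 0], "grip": 0.3},
    {"delta_pos": [-0.2, -0.2, 12.7], "rot": [0, 0, 0], "grip": 0.3},
    {"delta_pos": [-0.2, -0.2, 12.7], "rot": [0, 0, 0], "grip": 0.3},
    {"delta_pos": [-0.2, -0.2, 12.7], "rot": [0, 0, 0], "grip": 0.3},
    {"delta_pos": [-0.2, -0.2, 12.7], "rot": [0, 0, 0], "grip": 0.3},
    {"delta_pos": [-0.2, -0.2, 12.7], "rot": [0, 0, 0], "grip": 0.3}
  ],
  "newtons": 20
}}

```text
time_s: 2.9
ee_pos: [0.6516, -0.06, 0.0612]
tool_rot: [-0.002, 3.138, 0.001]
ft_force: [-0.3, 2.6, 7.0]
opening: 0.0498
gripper_force: 20.0
```

{"method": "play_rows", "body": {
  "increments": [
    {"delta_pos": [0, 0, -3], "rot": [0, 0, 0], "grip": 0.3},
    {"delta_pos": [0, 0, -6], "rot": [0, 0, 0], "grip": 0.3},
    {"delta_pos": [0, 0, -9], "rot": [0, 0, 0], "grip": 0.3},
    {"delta_pos": [2, -1, -9], "rot": [0, 0, 0], "grip": 0.3},
    {"delta_pos": [20.6, -7.5, -9], "rot": [0, 0, 0], "grip": 0.3},
    {"delta_pos": [20.6, -7.5, -9], "rot": [0, 0, 0], "grip": 0.3},
    {"delta_pos": [20.6, -7.5, -9], "rot": [0, 0, 0], "grip": 0.3},
    {"delta_pos": [20.6, -7.5, -9], "rot": [0, 0, 0], "grip": 0.3},
    {"delta_pos": [20.6, -7.5, -9], "rot": [0, 0, 0], "grip": 0.3},
    {"delta_pos": [20.6, -7.5, -9], "rot": [0, 0, 0], "grip": 0.3},
    {"delta_pos": [20.6, -7.5, -9], "rot": [0, 0, 0], "grip": 0.3},
    {"delta_pos": [20.6, -7.5, -9], "rot": [0, 0, 0], "grip": 0.3}
  ]
}}

```text
time_s: 3.9
ee_pos: [0.4447, -0.1361, 0.1491]
tool_rot: [-0.001, 3.14, -0.001]
ft_force: [0.3, -0.9, -1.6]
opening: 0.0499
gripper_force: 20.0
```

```bash
python3 - <<'E'
from h import *
s=manip.read_state();print(s['ee_pos'],s['q'],s['opening'],s['ft_force'])
go([.445,-.135,.018],down(90))
E
```

```text
[ 0.44472528 -0.13605129  0.14906477] [-4.83484420e-01  2.59085183e-02  1.86526496e+00  2.49700129e-04
  1.24847238e+00 -2.05498199e+00] 0.04986717076810543 [ 0.28064734 -0.85611535 -1.56990453]
dpos [-0.    0.11 13.11] rot [-0.   0.1  0. ]
```

{"method": "play_rows", "body": {
  "increments": [
    {"delta_pos": [0, 0, 4], "rot": [0, 0, 0], "grip": 0.3},
    {"delta_pos": [0, 0, 8], "rot": [0, 0, 0], "grip": 0.3},
    {"delta_pos": [0, 0, 11], "rot": [0, 0, 0], "grip": 0.3},
    {"delta_pos": [0, 0, 12.2], "rot": [0, 0, 0], "grip": 0.3},
    {"delta_pos": [0, 0, 12.8], "rot": [0, 0, 0], "grip": 0.3},
    {"delta_pos": [0, 0, 13.1], "rot": [0, 0, 0], "grip": 0.3},
    {"delta_pos": [0, 0, 13.1], "rot": [0, 0, 0], "grip": 0.3},
    {"delta_pos": [0, 0, 13.1], "rot": [0, 0, 0], "grip": 0.3}
  ]
}}

```text
time_s: 4.57
ee_pos: [0.4462, -0.1362, 0.0186]
tool_rot: [-0.004, 3.139, -0.002]
ft_force: [0.1, 0.4, -0.7]
opening: 0.0497
gripper_force: 20.0
```

{"method": "play_rows", "body": {
  "increments": [
    {"delta_pos": [0, 0, 0.1], "rot": [0, 0, 0], "grip": 0.3},
    {"delta_pos": [0, 0, 0.2], "rot": [0, 0, 0], "grip": 0.3},
    {"delta_pos": [0, 0, 0.2], "rot": [0, 0, 0], "grip": 0.6},
    {"delta_pos": [0, 0, 0.2], "rot": [0, 0, 0], "grip": 0.75},
    {"delta_pos": [0, 0, 0.2], "rot": [0, 0, 0], "grip": 0.75},
    {"delta_pos": [0, 0, 0.2], "rot": [0, 0, 0], "grip": 0.75},
    {"delta_pos": [0, 0, -4], "rot": [0, 0, 0], "grip": 0.75},
    {"delta_pos": [0, 0, -8], "rot": [0, 0, 0], "grip": 0.75},
    {"delta_pos": [0, 0, -12], "rot": [0, 0, 0], "grip": 0.75},
    {"delta_pos": [0, 0, -16], "rot": [0, 0, 0], "grip": 0.75},
    {"delta_pos": [-2, 0, -18], "rot": [0, 0, 0], "grip": 0.75},
    {"delta_pos": [-5, 0, -18], "rot": [0, 0, 0], "grip": 0.75}
  ]
}}

```text
time_s: 5.57
ee_pos: [0.497, -0.1373, 0.2045]
tool_rot: [-0.0, 3.131, -0.009]
ft_force: [1.1, -1.2, 0.5]
opening: 0.0704
gripper_force: 0.0
```

```bash
python3 - <<'E'
from h import *
f=cam('top');save(f,'t2.png');W=pts(f)
m=(W[...,2]>.088)&(W[...,2]<.106)&(abs(W[...,0]-.635)<.06)&(abs(W[...,1]+.156)<.06)
n,l,st,c=cv2.connectedComponentsWithStats(m.astype(np.uint8));i=1+st[1:,4].argmax();p=W[l==i]
print('tin',st[i],p.min(0),p.max(0),p.mean(0))
m=(W[...,2]>.035)&(W[...,2]<.06)&(abs(W[...,0]-.445)<.08)&(abs(W[...,1]+.135)<.06)
p=W[m];print('cellar',len(p),p.min(0),p.max(0))
go([.635,-.156,.19],down(90));s=manip.read_state();print(s['ee_pos'])
E
```

```text
tin [372 180  19  17 180] [ 0.61467289 -0.18107554  0.08848764] [ 0.65991127 -0.13148094  0.10429337] [ 0.64121579 -0.15219988  0.09709951]
cellar 271 [ 0.42060984 -0.16155513  0.03543546] [ 0.46735053 -0.11203504  0.05596607]
dpos [-13.33  -1.89   1.34] rot [-0.2  0.7  0. ]
[ 0.50148934 -0.13719126  0.20161828]
```

{"method": "play_rows", "body": {
  "increments": [
    {"delta_pos": [-13.3, -1.9, 0], "rot": [0, 0.5, 0], "grip": 0.75},
    {"delta_pos": [-13.3, -1.9, 0], "rot": [0, 0.5, 0], "grip": 0.75},
    {"delta_pos": [-13.3, -1.9, 0], "rot": [0, 0.5, 0], "grip": 0.75},
    {"delta_pos": [-13.3, -1.9, 0], "rot": [0, 0.5, 0], "grip": 0.75},
    {"delta_pos": [-13.3, -1.9, 0], "rot": [0, 0.5, 0], "grip": 0.75},
    {"delta_pos": [-13.3, -1.9, 3], "rot": [0, 0.5, 0], "grip": 0.75},
    {"delta_pos": [-13.3, -1.9, 3], "rot": [0, 0.5, 0], "grip": 0.75}
  ]
}}

```text
time_s: 6.2
ee_pos: [0.6229, -0.153, 0.1621]
tool_rot: [0.002, -3.123, -0.006]
ft_force: [-1.0, -0.2, -1.6]
opening: 0.0708
gripper_force: 0.0
```

```bash
python3 - <<'E'
from h import *
f=cam('wrist');W=pts(f)
m=(W[...,2]>.089)&(W[...,2]<.104)&(abs(W[...,0]-.635)<.045)&(abs(W[...,1]+.156)<.045)
n,l,st,c=cv2.connectedComponentsWithStats(m.astype(np.uint8));i=1+st[1:,4].argmax();p=W[l==i]
print('tin',st[i],p.min(0),p.max(0),p.mean(0))
go([.635,-.156,.058],down(90));s=manip.read_state();print(s['ee_pos'])
E
```

```text
tin [ 293  196   58   57 2624] [ 0.6113367  -0.18068744  0.08902285] [ 0.66213789 -0.13071225  0.09829598] [ 0.63576682 -0.15560757  0.09596485]
dpos [-1.37 -0.32 10.55] rot [ 0.2 -1.   0.1]
[ 0.62312134 -0.15316935  0.16371623]
```

{"method": "play_rows", "body": {
  "increments": [
    {"delta_pos": [-1.4, -0.3, 2], "rot": [0, -1, 0], "grip": 0.75},
    {"delta_pos": [-1.4, -0.3, 5], "rot": [0, -1, 0], "grip": 0.75},
    {"delta_pos": [-1.4, -0.3, 8], "rot": [0, -1, 0], "grip": 0.75},
    {"delta_pos": [-1.4, -0.3, 10], "rot": [0, -1, 0], "grip": 0.75},
    {"delta_pos": [-1.4, -0.3, 10.5], "rot": [0, -1, 0], "grip": 0.75},
    {"delta_pos": [-1.4, -0.3, 10.5], "rot": [0, -1, 0], "grip": 0.75},
    {"delta_pos": [-1.4, -0.3, 10.5], "rot": [0, -1, 0], "grip": 0.3},
    {"delta_pos": [-1.4, -0.3, 10.5], "rot": [0, -1, 0], "grip": 0.3},
    {"delta_pos": [-1.4, -0.3, 10.5], "rot": [0, -1, 0], "grip": 0.3},
    {"delta_pos": [-1.4, -0.3, 10.5], "rot": [0, -1, 0], "grip": 0.3},
    {"delta_pos": [-1.4, -0.3, 10.5], "rot": [0, -1, 0], "grip": 0.3}
  ],
  "newtons": 20
}}

```text
time_s: 7.17
ee_pos: [0.6416, -0.1576, 0.0649]
tool_rot: [-0.002, 3.129, -0.001]
ft_force: [-0.8, 2.6, 6.0]
opening: 0.0497
gripper_force: 20.0
```

```bash
python3 - <<'E'
from h import *
s=manip.read_state();print(s['ee_pos'],s['opening'],s['ft_force'])
go([.445,-.335,.16],down(90))
E
```

```text
[ 0.64156598 -0.15756103  0.0648597 ] 0.04973042635367005 [-0.82919669  2.64781675  5.96625739]
dpos [ 19.56 -17.73  -9.74] rot [-0.   0.7  0.1]
```

{"method": "play_rows", "body": {
  "increments": [
    {"delta_pos": [0, 0, -4], "rot": [0, 0, 0], "grip": 0.3},
    {"delta_pos": [0, 0, -8], "rot": [0, 0, 0], "grip": 0.3},
    {"delta_pos": [2, 0, -10], "rot": [0, 0.7, 0], "grip": 0.3},
    {"delta_pos": [6, 0, -10], "rot": [0, 0.7, 0], "grip": 0.3},
    {"delta_pos": [10, 0, -10], "rot": [0, 0.7, 0], "grip": 0.3},
    {"delta_pos": [14, 0, -10], "rot": [0, 0.7, 0], "grip": 0.3},
    {"delta_pos": [18, 0, -10], "rot": [0, 0.7, 0], "grip": 0.3},
    {"delta_pos": [19.6, -3.5, -10], "rot": [0, 0.7, 0], "grip": 0.3},
    {"delta_pos": [19.6, -17.7, -10], "rot": [0, 0.7, 0], "grip": 0.3},
    {"delta_pos": [19.6, -17.7, -10], "rot": [0, 0.7, 0], "grip": 0.3},
    {"delta_pos": [19.6, -17.7, -10], "rot": [0, 0.7, 0], "grip": 0.3},
    {"delta_pos": [19.6, -17.7, -10], "rot": [0, 0.7, 0], "grip": 0.3}
  ]
}}

```text
time_s: 8.17
ee_pos: [0.4429, -0.34, 0.1614]
tool_rot: [-0.003, -3.139, 0.007]
ft_force: [0.6, -0.3, -0.8]
opening: 0.0493
gripper_force: 20.0
```

```bash
python3 - <<'E'
from h import *
s=manip.read_state();print(s['ee_pos'],s['q'],s['opening'],s['ft_force'])
go([.445,-.335,.022],down(90))
E
```

```text
[ 0.4428963  -0.33999098  0.16142875] [-0.80683764  0.21083835  1.63086699 -0.00481115  1.29848985 -2.37434427] 0.04930094118942124 [ 0.62457913 -0.31537215 -0.84559446]
dpos [-0.24  0.56 13.94] rot [-0.2 -0.1 -0.1]
```

{"method": "play_rows", "body": {
  "increments": [
    {"delta_pos": [-0.2, 0.6, 4], "rot": [0, 0, 0], "grip": 0.3},
    {"delta_pos": [-0.2, 0.6, 8], "rot": [0, 0, 0], "grip": 0.3},
    {"delta_pos": [-0.2, 0.6, 11.5], "rot": [0, 0, 0], "grip": 0.3},
    {"delta_pos": [-0.2, 0.6, 13.2], "rot": [0, 0, 0], "grip": 0.3},
    {"delta_pos": [-0.2, 0.6, 13.7], "rot": [0, 0, 0], "grip": 0.3},
    {"delta_pos": [-0.2, 0.6, 13.9], "rot": [0, 0, 0], "grip": 0.3},
    {"delta_pos": [-0.2, 0.6, 14], "rot": [0, 0, 0], "grip": 0.3},
    {"delta_pos": [-0.2, 0.6, 14], "rot": [0, 0, 0], "grip": 0.3}
  ]
}}

```text
time_s: 8.83
ee_pos: [0.4456, -0.3291, 0.0213]
tool_rot: [0.002, -3.139, 0.002]
ft_force: [-0.6, -0.0, -0.2]
opening: 0.0499
gripper_force: 20.0
```

{"method": "play_rows", "body": {
  "increments": [
    {"delta_pos": [0, 0, 0.1], "rot": [0, 0, 0], "grip": 0.3},
    {"delta_pos": [0, 0, 0.1], "rot": [0, 0, 0], "grip": 0.6},
    {"delta_pos": [0, 0, 0.1], "rot": [0, 0, 0], "grip": 0.75},
    {"delta_pos": [0, 0, 0.1], "rot": [0, 0, 0], "grip": 0.75},
    {"delta_pos": [0, 0, 0.1], "rot": [0, 0, 0], "grip": 0.75},
    {"delta_pos": [0, 0, -4], "rot": [0, 0, 0], "grip": 0.75},
    {"delta_pos": [0, 0, -8], "rot": [0, 0, 0], "grip": 0.75},
    {"delta_pos": [0, 0, -12], "rot": [0, 0, 0], "grip": 0.85},
    {"delta_pos": [0, 0, -16], "rot": [0, 0, 0], "grip": 0.85},
    {"delta_pos": [0, 3, -19], "rot": [0, 0, 0], "grip": 0.85},
    {"delta_pos": [0, 7, -19], "rot": [0, 0, 0], "grip": 0.85},
    {"delta_pos": [0, 11, -19], "rot": [0, 0, 0], "grip": 0.85}
  ]
}}

```text
time_s: 9.83
ee_pos: [0.4471, -0.2194, 0.2142]
tool_rot: [0.002, 3.139, -0.007]
ft_force: [-0.0, 0.7, -1.0]
opening: 0.0798
gripper_force: 0.0
```

```bash
python3 - <<'E'
from h import *
f=cam('top');W=pts(f)
for nm,lo,hi,x,y in(('pot',.105,.122,.6285,.1145),('tin',.04,.065,.445,-.33),('cell',.035,.06,.445,-.136)):
    m=(W[...,2]>lo)&(W[...,2]<hi)&(abs(W[...,0]-x)<.06)&(abs(W[...,1]-y)<.06)
    n,l,st,c=cv2.connectedComponentsWithStats(m.astype(np.uint8))
    if n<2: print(nm,'none');continue
    i=1+st[1:,4].argmax();p=W[l==i];print(nm,st[i],p.min(0).round(3),p.max(0).round(3),cv2.minAreaRect((p[:,:2]*1000).astype(np.float32)))
s=manip.read_state();print(s['ee_pos'],s['q']);go([.4,.1,.25],down(81))
E
```

```text
pot [269 176  24  24 415] [0.598 0.084 0.105] [0.659 0.144 0.121] ((628.9057006835938, 114.49629211425781), (54.091854095458984, 55.45726776123047), 81.64349365234375)
tin [438 272   6   2   7] [ 0.415 -0.333  0.045] [ 0.418 -0.32   0.054] ((416.6057434082031, -326.669921875), (12.918831825256348, 2.4053666591644287), 72.72188568115234)
cell [362 252  19  18 270] [ 0.421 -0.161  0.035] [ 0.468 -0.112  0.057] ((444.1683044433594, -136.6768341064453), (46.753204345703125, 49.15083312988281), 0.0589885339140892)
[ 0.44549635 -0.21093516  0.21208313] [-0.62023757  0.02729865  1.72685778  0.00323685  1.39143552 -2.19578831]
dpos [ 4.43 31.13 -3.63] rot [ 0.3 -0.1  9.2]
```

```bash
cat >> h.py <<'E'
def tilt(yaw,b): return down(yaw)@Ro.from_euler('y',b,degrees=True).as_matrix()
def tcp(g,R,back=0): return np.array(g)+(.019-back)*R[:,2]
E
python3 - <<'E'
from h import *
go([.58,.1,.26],down(-8.4))
E
```

```text
dpos [-13.57  31.06  -4.66] rot [ 0.1 -0.3 98.6]
```

{"method": "play_rows", "body": {
  "increments": [
    {"delta_pos": [-13.6, 31, -4.7], "rot": [0, 0, 98.5], "grip": 0.745},
    {"delta_pos": [-13.6, 31, -4.7], "rot": [0, 0, 98.5], "grip": 0.745},
    {"delta_pos": [-13.6, 31, -4.7], "rot": [0, 0, 98.5], "grip": 0.745},
    {"delta_pos": [-13.6, 31, -4.7], "rot": [0, 0, 98.5], "grip": 0.745},
    {"delta_pos": [-13.6, 31, -4.7], "rot": [0, 0, 98.5], "grip": 0.745},
    {"delta_pos": [-13.6, 31, -4.7], "rot": [0, 0, 98.5], "grip": 0.745},
    {"delta_pos": [-13.6, 31, -4.7], "rot": [0, 0, 98.5], "grip": 0.745},
    {"delta_pos": [-13.6, 31, -4.7], "rot": [0, 0, 98.5], "grip": 0.745},
    {"delta_pos": [-13.6, 31, -4.7], "rot": [0, 0, 98.5], "grip": 0.745},
    {"delta_pos": [-13.6, 31, -4.7], "rot": [0, 0, 98.5], "grip": 0.745},
    {"delta_pos": [-13.6, 31, -4.7], "rot": [0, 0, 98.5], "grip": 0.745},
    {"delta_pos": [-13.6, 31, -4.7], "rot": [0, 0, 98.5], "grip": 0.745}
  ]
}}

```text
time_s: 10.88
ee_pos: [0.5814, 0.0926, 0.2569]
tool_rot: [-2.015, -2.407, 0.004]
ft_force: [0.1, -0.3, -0.3]
opening: 0.0702
gripper_force: 0.0
```

```bash
python3 - <<'E'
from h import *
s=manip.read_state();print(s['ee_pos'],s['q'])
f=cam('top');W=pts(f)
for nm,lo,hi,x,y in(('tin',.04,.065,.445,-.33),):
    m=(W[...,2]>lo)&(W[...,2]<hi)&(abs(W[...,0]-x)<.06)&(abs(W[...,1]-y)<.06)
    p=W[m];print(nm,len(p),p.min(0).round(3),p.max(0).round(3),cv2.minAreaRect((p[:,:2]*1000).astype(np.float32)))
R=tilt(-8.4,-45);go(tcp([.629,.1145,.083],R,.10),R);print(tcp([.629,.1145,.083],R,.10))
E
```

```text
[0.58136583 0.09261564 0.25689028] [ 1.11181467e-02  2.03821734e-01  1.43849161e+00 -1.57343098e-04
  1.50319172e+00 -1.65796544e-01]
tin 288 [ 0.415 -0.355  0.04 ] [ 0.464 -0.305  0.061] ((439.20135498046875, -329.83349609375), (48.78514099121094, 49.39838409423828), 1.861158847808838)
dpos [ 6.81  6.93 11.63] rot [  7.  -44.6  17.4]
[0.637367   0.17116122 0.14027565]
```

{"method": "play_rows", "body": {
  "increments": [
    {"delta_pos": [6.8, 6.9, 0], "rot": [7, -44.6, 17.4], "grip": 0.745},
    {"delta_pos": [6.8, 6.9, 0], "rot": [7, -44.6, 17.4], "grip": 0.745},
    {"delta_pos": [6.8, 6.9, 0], "rot": [7, -44.6, 17.4], "grip": 0.745},
    {"delta_pos": [6.8, 6.9, 3], "rot": [7, -44.6, 17.4], "grip": 0.745},
    {"delta_pos": [6.8, 6.9, 5], "rot": [7, -44.6, 17.4], "grip": 0.745},
    {"delta_pos": [6.8, 6.9, 8], "rot": [7, -44.6, 17.4], "grip": 0.745},
    {"delta_pos": [6.8, 6.9, 11.6], "rot": [7, -44.6, 17.4], "grip": 0.745},
    {"delta_pos": [6.8, 6.9, 11.6], "rot": [7, -44.6, 17.4], "grip": 0.745},
    {"delta_pos": [6.8, 6.9, 11.6], "rot": [7, -44.6, 17.4], "grip": 0.745},
    {"delta_pos": [6.8, 6.9, 11.6], "rot": [7, -44.6, 17.4], "grip": 0.745},
    {"delta_pos": [6.8, 6.9, 11.6], "rot": [7, -44.6, 17.4], "grip": 0.745}
  ]
}}

```text
time_s: 11.85
ee_pos: [0.6397, 0.1707, 0.149]
tool_rot: [1.902, 1.647, -0.77]
ft_force: [0.1, -0.9, 0.2]
opening: 0.07
gripper_force: 0.0
```

```bash
python3 - <<'E'
from h import *
s=manip.read_state();print(s['ee_pos'],s['q'])
f=cam('wrist');save(f,'w2.png');W=pts(f)
m=(W[...,2]>.108)&(W[...,2]<.12)&(abs(W[...,0]-.629)<.06)&(abs(W[...,1]-.1145)<.06)
p=W[m];print(len(p),p.min(0),p.max(0),cv2.minAreaRect((p[:,:2]*1000).astype(np.float32)))
R=tilt(-8.4,-45);go(tcp([.629,.1145,.083],R,.0),R)
E
```

```text
[0.6396914  0.17068589 0.14897129] [ 0.43747468  0.77847089  1.04130814 -0.64803006  1.7615207   0.60087176]
1948 [0.599532   0.08494881 0.1080012 ] [0.66030759 0.14699828 0.11265823] ((629.8465576171875, 115.97338104248047), (55.94000244140625, 53.78042221069336), 80.55461883544922)
dpos [ 0.6  -0.41 10.69] rot [ 0.8 -0.5 -0.2]
```

View pics/w2.png

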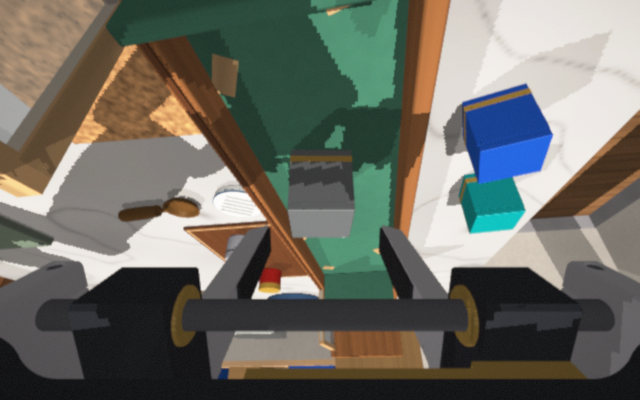

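The wrist view shows the grey pot (322,195) centred between the fingers with its brass mouth line down. The blue and turquoise blocks are at (510,130) and (490,200), outside. Advancing.

{"method": "play_rows", "body": {
  "increments": [
    {"delta_pos": [0.6, -0.4, 3], "rot": [0.8, -0.5, 0], "grip": 0.745},
    {"delta_pos": [0.6, -0.4, 6], "rot": [0.8, -0.5, 0], "grip": 0.745},
    {"delta_pos": [0.6, -0.4, 8], "rot": [0.8, -0.5, 0], "grip": 0.745},
    {"delta_pos": [0.6, -0.4, 9.5], "rot": [0.8, -0.5, 0], "grip": 0.745},
    {"delta_pos": [0.6, -0.4, 10.5], "rot": [0.8, -0.5, 0], "grip": 0.745},
    {"delta_pos": [0.6, -0.4, 10.5], "rot": [0.8, -0.5, 0], "grip": 0.745},
    {"delta_pos": [0.6, -0.4, 10.5], "rot": [0.8, -0.5, 0], "grip": 0.745}
  ]
}}

```text
time_s: 12.48
ee_pos: [0.6247, 0.102, 0.0666]
tool_rot: [1.903, 1.641, -0.798]
ft_force: [-0.8, -0.3, -0.2]
opening: 0.0701
gripper_force: 0.0
```

```bash
python3 - <<'E'
from h import *
s=manip.read_state();print(s['ee_pos'],s['ft_force'])
R=tilt(-8.4,-45);go(tcp([.6293,.1152,.083],R,.0),R)
E
```

```text
[0.62468558 0.10203008 0.06658314] [-0.77732195 -0.31281744 -0.20688124]
dpos [-0.19  0.26 -0.23] rot [-0.3  0.3  0.1]
```

{"method": "play_rows", "body": {
  "increments": [
    {"delta_pos": [0, 0.2, -0.2], "rot": [0, 0, 0], "grip": 0.745},
    {"delta_pos": [0, 0.2, -0.2], "rot": [0, 0, 0], "grip": 0.4},
    {"delta_pos": [0, 0.2, -0.2], "rot": [0, 0, 0], "grip": 0.4},
    {"delta_pos": [0, 0.2, -0.2], "rot": [0, 0, 0], "grip": 0.4},
    {"delta_pos": [0, 0.2, -0.2], "rot": [0, 0, 0], "grip": 0.4},
    {"delta_pos": [0, 0.2, -0.2], "rot": [0, 0, 0], "grip": 0.4},
    {"delta_pos": [0, 0.2, -0.2], "rot": [0, 0, 0], "grip": 0.4}
  ],
  "newtons": 30
}}

```text
time_s: 13.07
ee_pos: [0.6262, 0.1039, 0.0647]
tool_rot: [1.899, 1.644, -0.803]
ft_force: [1.6, 3.2, 4.0]
opening: 0.0538
gripper_force: 30.0
```

{"method": "play_rows", "body": {
  "increments": [
    {"delta_pos": [-1.5, 0, -1.5], "rot": [0, 0, 0], "grip": 0.4},
    {"delta_pos": [-4, 0, -4], "rot": [0, 0, 0], "grip": 0.4},
    {"delta_pos": [-6.5, 0, -6.5], "rot": [0, 0, 0], "grip": 0.4},
    {"delta_pos": [-9, 0, -9], "rot": [0, 0, 0], "grip": 0.4},
    {"delta_pos": [-10, 0, -10], "rot": [0, 0, 0], "grip": 0.4},
    {"delta_pos": [-10, 0, -10], "rot": [0, 0, 0], "grip": 0.4}
  ]
}}

```text
time_s: 13.57
ee_pos: [0.6284, 0.1048, 0.2089]
tool_rot: [1.903, 1.642, -0.797]
ft_force: [0.2, 0.0, -2.2]
opening: 0.0536
gripper_force: 30.0
```

```bash
python3 - <<'E'
from h import *
s=manip.read_state();print(s['ee_pos'],s['ft_force'],s['q'],s['opening'])
R=Ro.from_rotvec(s['tool_rot']).as_matrix();print(s['ee_pos']-.019*R[:,2])
R=tilt(-2.6,45);go(tcp([.437,.225,.15],R),R)
E
```

```text
[0.62837051 0.10483855 0.20891576] [ 0.19921672  0.01803229 -2.22396128] [ 0.36303452  0.64910092  1.13059957 -0.68221629  1.76842354  0.51391583] 0.053555161311429185
[0.63041414 0.11818044 0.22228802]
dpos [ 12.51 -20.81  -2.24] rot [-0.3 90.2 -6.6]
```

{"method": "play_rows", "body": {
  "increments": [
    {"delta_pos": [12.5, -20.8, -2.2], "rot": [-0.3, 90.2, -6.6], "grip": 0.4},
    {"delta_pos": [12.5, -20.8, -2.2], "rot": [-0.3, 90.2, -6.6], "grip": 0.4},
    {"delta_pos": [12.5, -20.8, -2.2], "rot": [-0.3, 90.2, -6.6], "grip": 0.4},
    {"delta_pos": [12.5, -20.8, -2.2], "rot": [-0.3, 90.2, -6.6], "grip": 0.4},
    {"delta_pos": [12.5, -20.8, -2.2], "rot": [-0.3, 90.2, -6.6], "grip": 0.4},
    {"delta_pos": [12.5, -20.8, -2.2], "rot": [-0.3, 90.2, -6.6], "grip": 0.4},
    {"delta_pos": [12.5, -20.8, -2.2], "rot": [-0.3, 90.2, -6.6], "grip": 0.4},
    {"delta_pos": [12.5, -20.8, -2.2], "rot": [-0.3, 90.2, -6.6], "grip": 0.4},
    {"delta_pos": [12.5, -20.8, -2.2], "rot": [-0.3, 90.2, -6.6], "grip": 0.4},
    {"delta_pos": [12.5, -20.8, -2.2], "rot": [-0.3, 90.2, -6.6], "grip": 0.4},
    {"delta_pos": [12.5, -20.8, -2.2], "rot": [-0.3, 90.2, -6.6], "grip": 0.4},
    {"delta_pos": [12.5, -20.8, -2.2], "rot": [-0.3, 90.2, -6.6], "grip": 0.4}
  ]
}}

```text
time_s: 14.57
ee_pos: [0.4339, 0.2369, 0.1323]
tool_rot: [-1.86, -1.761, -0.678]
ft_force: [-0.5, -0.9, -3.0]
opening: 0.0539
gripper_force: 30.0
```

```bash
python3 - <<'E'
from h import *
s=manip.read_state();print(s['ee_pos'],s['ft_force'],s['q'],s['opening'])
R=tilt(-2.6,45);go(tcp([.437,.225,.10],R),R)
E
```

```text
[0.43391609 0.23694897 0.13231798] [-0.48516082 -0.93967075 -3.00387738] [-0.17019517  0.09431738  2.03378503  0.75288196  1.23690285 -0.45511446] 0.05391200818671313
dpos [-2.85  0.41  3.57] rot [-0.3  4.3 -0.7]
```

{"method": "play_rows", "body": {
  "increments": [
    {"delta_pos": [-2.8, 0.4, 3.6], "rot": [-0.3, 4.3, -0.7], "grip": 0.4},
    {"delta_pos": [-2.8, 0.4, 3.6], "rot": [-0.3, 4.3, -0.7], "grip": 0.4},
    {"delta_pos": [-2.8, 0.4, 3.6], "rot": [-0.3, 4.3, -0.7], "grip": 0.4},
    {"delta_pos": [-2.8, 0.4, 3.6], "rot": [-0.3, 4.3, -0.7], "grip": 0.4}
  ]
}}

```text
time_s: 14.9
ee_pos: [0.4378, 0.2395, 0.0874]
tool_rot: [-1.807, -1.728, -0.74]
ft_force: [0.4, -0.1, -1.2]
opening: 0.0537
gripper_force: 30.0
```

```bash
python3 - <<'E'
from h import *
s=manip.read_state();print(s['ee_pos'],s['ft_force'],s['q'],s['opening'])
R=tilt(-2.6,45);go(tcp([.437,.225,.035],R),R)
f=cam('side');save(f,'s3.png')
E
```

```text
[0.43779416 0.23946496 0.08744519] [ 0.41997864 -0.10981713 -1.22910467] [-0.20452341  0.22223674  2.05543776  0.84575868  1.1864675  -0.62448042] 0.05374530867404012
dpos [-4.71  0.    4.61] rot [-0.2  0.3 -0. ]
```

View pics/s3.png

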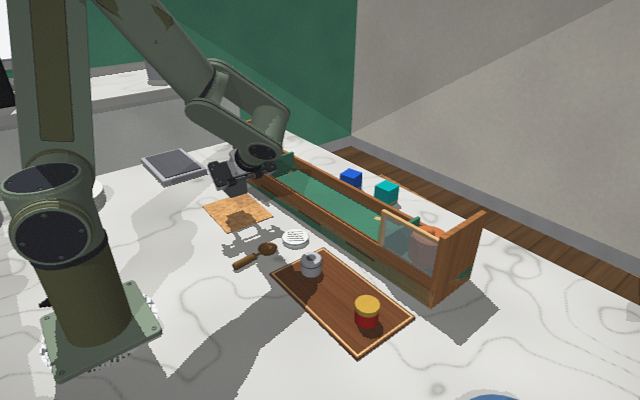

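The side view shows the pot held above the mat at (240,185), and the cellar (311,262) and tin (367,310) standing on the tray. Lowering.

{"method": "play_rows", "body": {
  "increments": [
    {"delta_pos": [-2, 0, 2], "rot": [0, 0, 0], "grip": 0.4},
    {"delta_pos": [-3.5, 0, 3.4], "rot": [0, 0, 0], "grip": 0.4},
    {"delta_pos": [-4.3, 0, 4.2], "rot": [0, 0, 0], "grip": 0.4},
    {"delta_pos": [-4.7, 0, 4.6], "rot": [0, 0, 0], "grip": 0.4},
    {"delta_pos": [-4.7, 0, 4.6], "rot": [0, 0, 0], "grip": 0.4},
    {"delta_pos": [-4.7, 0, 4.6], "rot": [0, 0, 0], "grip": 0.4}
  ]
}}

```text
time_s: 15.45
ee_pos: [0.4409, 0.2382, 0.0246]
tool_rot: [-1.806, -1.737, -0.748]
ft_force: [0.4, -0.6, -2.4]
opening: 0.0542
gripper_force: 30.0
```

{"method": "play_rows", "body": {
  "increments": [
    {"delta_pos": [-0.15, 0, 0.15], "rot": [0, 0, 0], "grip": 0.4},
    {"delta_pos": [-0.3, 0, 0.3], "rot": [0, 0, 0], "grip": 0.4},
    {"delta_pos": [-0.35, 0, 0.35], "rot": [0, 0, 0], "grip": 0.4},
    {"delta_pos": [-0.35, 0, 0.35], "rot": [0, 0, 0], "grip": 0.4}
  ]
}}

```text
time_s: 15.78
ee_pos: [0.4406, 0.2378, 0.0192]
tool_rot: [-1.805, -1.733, -0.748]
ft_force: [-1.9, -3.7, 7.6]
opening: 0.0539
gripper_force: 30.0
```

{"method": "play_rows", "body": {
  "increments": [
    {"delta_pos": [0, 0, 0], "rot": [0, 0, 0], "grip": 0.6},
    {"delta_pos": [0, 0, 0], "rot": [0, 0, 0], "grip": 0.745},
    {"delta_pos": [0, 0, 0], "rot": [0, 0, 0], "grip": 0.745},
    {"delta_pos": [0, 0, 0], "rot": [0, 0, 0], "grip": 0.745},
    {"delta_pos": [0, 0, -2], "rot": [0, 0, 0], "grip": 0.745},
    {"delta_pos": [0, 0, -5], "rot": [0, 0, 0], "grip": 0.745},
    {"delta_pos": [0, 0, -9], "rot": [0, 0, 0], "grip": 0.745},
    {"delta_pos": [0, 0, -13], "rot": [0, 0, 0], "grip": 0.745},
    {"delta_pos": [0, 0, -16], "rot": [0, 0, 0], "grip": 0.745},
    {"delta_pos": [0, 0, -16], "rot": [0, 0, 0], "grip": 0.745}
  ]
}}

```text
time_s: 16.62
ee_pos: [0.4384, 0.1214, 0.1348]
tool_rot: [-1.813, -1.737, -0.752]
ft_force: [0.9, 0.1, 0.4]
opening: 0.0699
gripper_force: 0.0
```

```bash
python3 - <<'E'
from h import *
s=manip.read_state();print(s['ee_pos'],s['q'])
f=cam('wrist');save(f,'w4.png');W=pts(f)
m=(W[...,2]>.05)&(W[...,2]<.068)&(abs(W[...,0]-.437)<.07)&(abs(W[...,1]-.225)<.07)
p=W[m];print(len(p),p.min(0),p.max(0),np.median(p[:,2]),cv2.minAreaRect((p[:,:2]*1000).astype(np.float32)))
E
```

```text
[0.43835043 0.12140748 0.13478875] [-0.46738199  0.14731344  2.00744916  0.70919078  1.40853584 -0.69899631]
2786 [0.41206526 0.18802697 0.05001333] [0.4686176  0.25317669 0.05943458] 0.05748057497862176 ((440.5402526855469, 220.8046875), (63.55310821533203, 54.508277893066406), 87.52239990234375)
```

View pics/w4.png

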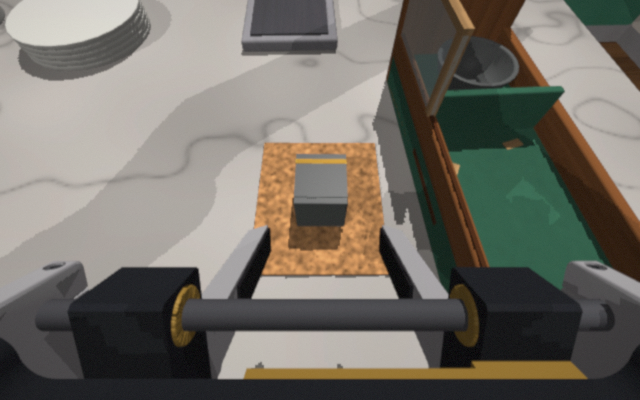

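The wrist view shows the pot lying on its side on the mat at (320,190), its brass mouth line on the far (+y) side. Next I'll regrasp from the other side.

```bash
python3 - <<'E'
from h import *
R=tilt(-2.5,-45);go(tcp([.4405,.2208,.12],R,.10),R)
E
```

```text
dpos [14.16 -0.05  7.7 ] rot [  0.5 -89.5  -0.2]
```

{"method": "play_rows", "body": {
  "increments": [
    {"delta_pos": [14.2, 0, 7.7], "rot": [0.5, -89.5, 0], "grip": 0.745},
    {"delta_pos": [14.2, 0, 7.7], "rot": [0.5, -89.5, 0], "grip": 0.745},
    {"delta_pos": [14.2, 0, 7.7], "rot": [0.5, -89.5, 0], "grip": 0.745},
    {"delta_pos": [14.2, 0, 7.7], "rot": [0.5, -89.5, 0], "grip": 0.745},
    {"delta_pos": [14.2, 0, 7.7], "rot": [0.5, -89.5, 0], "grip": 0.745},
    {"delta_pos": [14.2, 0, 7.7], "rot": [0.5, -89.5, 0], "grip": 0.745},
    {"delta_pos": [14.2, 0, 7.7], "rot": [0.5, -89.5, 0], "grip": 0.745},
    {"delta_pos": [14.2, 0, 7.7], "rot": [0.5, -89.5, 0], "grip": 0.745},
    {"delta_pos": [14.2, 0, 7.7], "rot": [0.5, -89.5, 0], "grip": 0.745},
    {"delta_pos": [14.2, 0, 7.7], "rot": [0.5, -89.5, 0], "grip": 0.745},
    {"delta_pos": [14.2, 0, 7.7], "rot": [0.5, -89.5, 0], "grip": 0.745},
    {"delta_pos": [14.2, 0, 7.7], "rot": [0.5, -89.5, 0], "grip": 0.745}
  ]
}}

```text
time_s: 17.67
ee_pos: [0.4392, 0.282, 0.1749]
tool_rot: [1.889, 1.821, -0.643]
ft_force: [-0.1, -0.0, -0.1]
opening: 0.07
gripper_force: 0.0
```

```bash
python3 - <<'E'
from h import *
s=manip.read_state();print(s['ee_pos'],s['q'])
R=tilt(-2.5,-45);go(tcp([.4405,.2208,.045],R,.08),R)
E
```

```text
[0.43923854 0.2819806  0.17493935] [ 0.69647999  0.47854009  1.3961472  -0.46563152  1.72441271  0.76969125]
dpos [3.81 0.45 8.  ] rot [-0.2 -7.8  0.5]
```

{"method": "play_rows", "body": {
  "increments": [
    {"delta_pos": [3.8, 0.4, 8], "rot": [0, -7.8, 0.5], "grip": 0.745},
    {"delta_pos": [3.8, 0.4, 8], "rot": [0, -7.8, 0.5], "grip": 0.745},
    {"delta_pos": [3.8, 0.4, 8], "rot": [0, -7.8, 0.5], "grip": 0.745},
    {"delta_pos": [3.8, 0.4, 8], "rot": [0, -7.8, 0.5], "grip": 0.745},
    {"delta_pos": [3.8, 0.4, 8], "rot": [0, -7.8, 0.5], "grip": 0.745}
  ]
}}

```text
time_s: 18.08
ee_pos: [0.4431, 0.2629, 0.09]
tool_rot: [1.813, 1.727, -0.746]
ft_force: [0.2, 0.8, 0.7]
opening: 0.07
gripper_force: 0.0
```

```bash
python3 - <<'E'
from h import *
s=manip.read_state();print(s['ee_pos'],s['q'])
f=cam('wrist');W=pts(f)
m=(W[...,2]>.05)&(W[...,2]<.068)&(abs(W[...,0]-.437)<.07)&(abs(W[...,1]-.225)<.07)
p=W[m];print(len(p),p.min(0),p.max(0),np.median(p[:,2]),cv2.minAreaRect((p[:,:2]*1000).astype(np.float32)))
R=tilt(-2.5,-45);go(tcp([.4405,.2208,.033],R),R)
E
```

```text
[0.44308038 0.26290155 0.08997912] [ 0.70760253  0.64274219  1.40693905 -0.53853468  1.67195782  0.86386973]
2739 [0.41284383 0.19090611 0.0500411 ] [0.46905173 0.25438003 0.05889547] 0.057667988166808806 ((440.8792724609375, 222.61239624023438), (62.17969512939453, 54.51816940307617), 87.75125122070312)
dpos [ 1.03 -0.18  9.1 ] rot [-0.2 -0.5 -0.3]
```

{"method": "play_rows", "body": {
  "increments": [
    {"delta_pos": [1, -0.2, 3], "rot": [0, -0.5, 0], "grip": 0.745},
    {"delta_pos": [1, -0.2, 6], "rot": [0, -0.5, 0], "grip": 0.745},
    {"delta_pos": [1, -0.2, 8], "rot": [0, -0.5, 0], "grip": 0.745},
    {"delta_pos": [1, -0.2, 9], "rot": [0, -0.5, 0], "grip": 0.745},
    {"delta_pos": [1, -0.2, 9], "rot": [0, -0.5, 0], "grip": 0.745},
    {"delta_pos": [1, -0.2, 9], "rot": [0, -0.5, 0], "grip": 0.4},
    {"delta_pos": [1, -0.2, 9], "rot": [0, -0.5, 0], "grip": 0.4},
    {"delta_pos": [1, -0.2, 9], "rot": [0, -0.5, 0], "grip": 0.4},
    {"delta_pos": [1, -0.2, 9], "rot": [0, -0.5, 0], "grip": 0.4},
    {"delta_pos": [1, -0.2, 9], "rot": [0, -0.5, 0], "grip": 0.4},
    {"delta_pos": [1, -0.2, 9], "rot": [0, -0.5, 0], "grip": 0.4}
  ],
  "newtons": 30
}}

```text
time_s: 19.05
ee_pos: [0.4398, 0.2085, 0.0202]
tool_rot: [1.808, 1.721, -0.748]
ft_force: [-0.7, 3.7, 6.8]
opening: 0.0538
gripper_force: 30.0
```

{"method": "play_rows", "body": {
  "increments": [
    {"delta_pos": [-1.5, 0, -1.5], "rot": [0, 0, 0], "grip": 0.4},
    {"delta_pos": [-4, 0, -4], "rot": [0, 0, 0], "grip": 0.4},
    {"delta_pos": [-6.5, 0, -6.5], "rot": [0, 0, 0], "grip": 0.4},
    {"delta_pos": [-9, 0, -9], "rot": [0, 0, 0], "grip": 0.4},
    {"delta_pos": [-11, 0, -11], "rot": [0, 0, 0], "grip": 0.4},
    {"delta_pos": [-12, 0, -12], "rot": [0, 0, 0], "grip": 0.4},
    {"delta_pos": [-12, 0, -12], "rot": [0, 0, 0], "grip": 0.4}
  ]
}}

```text
time_s: 19.63
ee_pos: [0.4406, 0.209, 0.1911]
tool_rot: [1.811, 1.721, -0.741]
ft_force: [-0.6, 1.1, -2.2]
opening: 0.0538
gripper_force: 30.0
```

```bash
python3 - <<'E'
from h import *
s=manip.read_state();print(s['ee_pos'],s['q'],s['opening'])
R=tilt(0,45);go(tcp([.445,.05,.19],R),R);go(tcp([.445,-.225,.19],R),R)
E
```

```text
[0.44057191 0.20895918 0.19108814] [ 0.64803602  0.44146306  1.48103071 -0.58420416  1.74920335  0.75287976] 0.05378880962996929
dpos [-9.27  1.14 11.26] rot [ 0.3 89.8 -3.1]
dpos [-28.75   2.49  30.62] rot [ 0.3 89.8 -3.1]
```

{"method": "play_rows", "body": {
  "increments": [
    {"delta_pos": [-9.3, 1.1, 11.3], "rot": [0.3, 89.8, -3.1], "grip": 0.4},
    {"delta_pos": [-9.3, 1.1, 11.3], "rot": [0.3, 89.8, -3.1], "grip": 0.4},
    {"delta_pos": [-9.3, 1.1, 11.3], "rot": [0.3, 89.8, -3.1], "grip": 0.4},
    {"delta_pos": [-9.3, 1.1, 11.3], "rot": [0.3, 89.8, -3.1], "grip": 0.4},
    {"delta_pos": [-9.3, 1.1, 11.3], "rot": [0.3, 89.8, -3.1], "grip": 0.4},
    {"delta_pos": [-9.3, 1.1, 11.3], "rot": [0.3, 89.8, -3.1], "grip": 0.4},
    {"delta_pos": [-9.3, 1.1, 11.3], "rot": [0.3, 89.8, -3.1], "grip": 0.4},
    {"delta_pos": [-9.3, 1.1, 11.3], "rot": [0.3, 89.8, -3.1], "grip": 0.4},
    {"delta_pos": [-9.3, 1.1, 11.3], "rot": [0.3, 89.8, -3.1], "grip": 0.4},
    {"delta_pos": [-9.3, 1.1, 11.3], "rot": [0.3, 89.8, -3.1], "grip": 0.4},
    {"delta_pos": [-9.3, 1.1, 11.3], "rot": [0.3, 89.8, -3.1], "grip": 0.4},
    {"delta_pos": [-9.3, 1.1, 11.3], "rot": [0.3, 89.8, -3.1], "grip": 0.4}
  ]
}}

```text
time_s: 20.63
ee_pos: [0.442, 0.0606, 0.1731]
tool_rot: [-1.809, -1.795, -0.67]
ft_force: [0.2, 0.8, -3.7]
opening: 0.0535
gripper_force: 30.0
```

```bash
python3 - <<'E'
from h import *
s=manip.read_state();print(s['ee_pos'],s['q'],s['opening'])
R=tilt(0,45);go(tcp([.445,-.225,.16],R),R)
E
```

```text
[0.44204157 0.06060091 0.17311791] [-0.53843345  0.12493176  1.89949278  0.59839417  1.54597229 -0.67992339] 0.053504601527117716
dpos [-22.25   0.45 -15.9 ] rot [-0.1  3.9 -0.5]
```

{"method": "play_rows", "body": {
  "increments": [
    {"delta_pos": [-22.2, 0.4, -15.9], "rot": [0, 3.9, -0.5], "grip": 0.4},
    {"delta_pos": [-22.2, 0.4, -15.9], "rot": [0, 3.9, -0.5], "grip": 0.4},
    {"delta_pos": [-22.2, 0.4, -15.9], "rot": [0, 3.9, -0.5], "grip": 0.4},
    {"delta_pos": [-22.2, 0.4, -15.9], "rot": [0, 3.9, -0.5], "grip": 0.4},
    {"delta_pos": [-22.2, 0.4, -15.9], "rot": [0, 3.9, -0.5], "grip": 0.4},
    {"delta_pos": [-22.2, 0.4, -15.9], "rot": [0, 3.9, -0.5], "grip": 0.4},
    {"delta_pos": [-22.2, 0.4, -15.9], "rot": [0, 3.9, -0.5], "grip": 0.4},
    {"delta_pos": [-22.2, 0.4, -15.9], "rot": [0, 3.9, -0.5], "grip": 0.4},
    {"delta_pos": [-22.2, 0.4, -15.9], "rot": [0, 3.9, -0.5], "grip": 0.4},
    {"delta_pos": [-22.2, 0.4, -15.9], "rot": [0, 3.9, -0.5], "grip": 0.4}
  ]
}}

```text
time_s: 21.47
ee_pos: [0.4447, -0.2093, 0.1476]
tool_rot: [-1.758, -1.761, -0.722]
ft_force: [0.3, 0.2, -2.4]
opening: 0.0535
gripper_force: 30.0
```

```bash
python3 - <<'E'
from h import *
s=manip.read_state();print(s['ee_pos'],s['q'],s['opening'])
R=tilt(0,45);go(tcp([.445,-.225,.05],R),R)
f=cam('top');W=pts(f)
for nm,lo,hi,x,y in(('tin',.04,.065,.445,-.33),('cell',.035,.06,.445,-.136)):
    m=(W[...,2]>lo)&(W[...,2]<hi)&(abs(W[...,0]-x)<.07)&(abs(W[...,1]-y)<.05)
    p=W[m];print(nm,len(p),p.min(0).round(3),p.max(0).round(3)) if len(p) else print(nm,0)
f=cam('side');save(f,'s5.png')
E
```

```text
[ 0.44474041 -0.20932917  0.14764139] [-0.92602725  0.48992274  1.51225285  0.44460263  1.79189611 -0.97789555] 0.05351671991508348
dpos [-8.    0.07  7.71] rot [-0.3  0.1 -0. ]
tin 97 [ 0.423 -0.335  0.042] [ 0.464 -0.305  0.064]
cell 269 [ 0.421 -0.162  0.035] [ 0.468 -0.112  0.055]
```

View pics/s5.png

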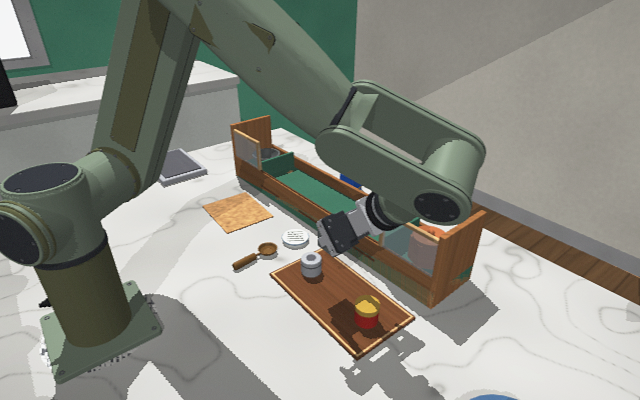

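The side view shows the pot held upright above the tray, with the wrist near the cabinet end (435,205). I'll swing the wrist 30° toward the robot for clearance before lowering.

```bash
python3 - <<'E'
from h import *
R=tilt(-30,45);go(tcp([.45,-.23,.13],R),R)
E
```

```text
dpos [-2.93  1.17  1.59] rot [-21.5   0.2  21.3]
```

{"method": "play_rows", "body": {
  "increments": [
    {"delta_pos": [-2.9, 1.2, 1.6], "rot": [-21.5, 0.2, 21.3], "grip": 0.4},
    {"delta_pos": [-2.9, 1.2, 1.6], "rot": [-21.5, 0.2, 21.3], "grip": 0.4},
    {"delta_pos": [-2.9, 1.2, 1.6], "rot": [-21.5, 0.2, 21.3], "grip": 0.4},
    {"delta_pos": [-2.9, 1.2, 1.6], "rot": [-21.5, 0.2, 21.3], "grip": 0.4},
    {"delta_pos": [-2.9, 1.2, 1.6], "rot": [-21.5, 0.2, 21.3], "grip": 0.4},
    {"delta_pos": [-2.9, 1.2, 1.6], "rot": [-21.5, 0.2, 21.3], "grip": 0.4},
    {"delta_pos": [-2.9, 1.2, 1.6], "rot": [-21.5, 0.2, 21.3], "grip": 0.4}
  ]
}}

```text
time_s: 22.15
ee_pos: [0.4578, -0.2196, 0.1181]
tool_rot: [-2.248, -1.303, -0.931]
ft_force: [0.0, 0.3, -2.2]
opening: 0.0536
gripper_force: 30.0
```

```bash
python3 - <<'E'
from h import *
s=manip.read_state();print(s['ee_pos'],s['q'],s['opening'])
R=tilt(-30,45);go(tcp([.45,-.23,.042],R),R)
E
```

```text
[ 0.4577836  -0.21964678  0.11808502] [-1.06342829  0.3727584   1.76096224  0.65317527  1.49843354 -0.76067143] 0.0536304927096898
dpos [-6.28 -0.19  6.38] rot [0.1 0.1 0.2]
```

{"method": "play_rows", "body": {
  "increments": [
    {"delta_pos": [-2.5, -0.2, 2.5], "rot": [0, 0, 0], "grip": 0.4},
    {"delta_pos": [-4.5, -0.2, 4.6], "rot": [0, 0, 0], "grip": 0.4},
    {"delta_pos": [-5.7, -0.2, 5.8], "rot": [0, 0, 0], "grip": 0.4},
    {"delta_pos": [-6.2, -0.2, 6.3], "rot": [0, 0, 0], "grip": 0.4},
    {"delta_pos": [-6.4, -0.2, 6.5], "rot": [0, 0, 0], "grip": 0.4},
    {"delta_pos": [-6.5, -0.2, 6.6], "rot": [0, 0, 0], "grip": 0.4},
    {"delta_pos": [-6.5, -0.2, 6.6], "rot": [0, 0, 0], "grip": 0.4}
  ]
}}

```text
time_s: 22.73
ee_pos: [0.4572, -0.2195, 0.0256]
tool_rot: [-2.249, -1.302, -0.933]
ft_force: [0.0, -0.2, -2.4]
opening: 0.0536
gripper_force: 30.0
```

Grasp point at z≈0.039 with no contact yet, so I'll ease it down.

{"method": "play_rows", "body": {
  "increments": [
    {"delta_pos": [-0.1, 0, 0.1], "rot": [0, 0, 0], "grip": 0.4},
    {"delta_pos": [-0.15, 0, 0.15], "rot": [0, 0, 0], "grip": 0.4},
    {"delta_pos": [-0.2, 0, 0.2], "rot": [0, 0, 0], "grip": 0.4},
    {"delta_pos": [-0.2, 0, 0.2], "rot": [0, 0, 0], "grip": 0.4}
  ]
}}

```text
time_s: 23.07
ee_pos: [0.4572, -0.2199, 0.0244]
tool_rot: [-2.249, -1.301, -0.936]
ft_force: [-0.9, -1.2, 7.7]
opening: 0.0541
gripper_force: 30.0
```

{"method": "play_rows", "body": {
  "increments": [
    {"delta_pos": [0, 0, 0], "rot": [0, 0, 0], "grip": 0.6},
    {"delta_pos": [0, 0, 0], "rot": [0, 0, 0], "grip": 0.745},
    {"delta_pos": [0, 0, 0], "rot": [0, 0, 0], "grip": 0.745},
    {"delta_pos": [0, 0, 0], "rot": [0, 0, 0], "grip": 0.745},
    {"delta_pos": [0, 0, -2], "rot": [0, 0, 0], "grip": 0.745},
    {"delta_pos": [0, 0, -5], "rot": [0, 0, 0], "grip": 0.745},
    {"delta_pos": [0, 0, -9], "rot": [0, 0, 0], "grip": 0.745},
    {"delta_pos": [0, 0, -12], "rot": [0, 0, 0], "grip": 0.745},
    {"delta_pos": [-6, 0, -16], "rot": [0, 0, 0], "grip": 0.745},
    {"delta_pos": [8, 0, -20], "rot": [0, 0, 0], "grip": 0.745}
  ]
}}

```text
time_s: 23.9
ee_pos: [0.3941, -0.317, 0.1236]
tool_rot: [-2.243, -1.268, -0.926]
ft_force: [0.1, 2.0, -3.2]
opening: 0.07
gripper_force: 0.0
```

```bash
python3 - <<'E'
from h import *
s=manip.read_state();print(s['ee_pos'],s['q'],s['opening'])
f=cam('side');save(f,'s6.png');cv2.imwrite('pics/s6c.png',cv2.resize(cv2.cvtColor(f['frame'][180:380,180:500],cv2.COLOR_RGB2BGR),None,fx=2.4,fy=2.4))
f=cam('top');W=pts(f)
for nm,lo,hi,x,y in(('tin',.04,.065,.445,-.33),('cell',.035,.06,.445,-.136),('pot',.06,.08,.45,-.23)):
    m=(W[...,2]>lo)&(W[...,2]<hi)&(abs(W[...,0]-x)<.05)&(abs(W[...,1]-y)<.045)
    p=W[m];print(nm,len(p),p.min(0).round(3),p.max(0).round(3)) if len(p) else print(nm,0)
E
```

```text
[ 0.39407876 -0.31700945  0.12360729] [-1.23791523  0.45939771  1.62570562  0.56521887  1.63931759 -0.83025331] 0.06995771233684972
tin 290 [ 0.415 -0.355  0.04 ] [ 0.464 -0.305  0.062]
cell 271 [ 0.421 -0.162  0.037] [ 0.467 -0.112  0.056]
pot 190 [ 0.415 -0.266  0.061] [ 0.487 -0.194  0.077]
```

View pics/s6c.png

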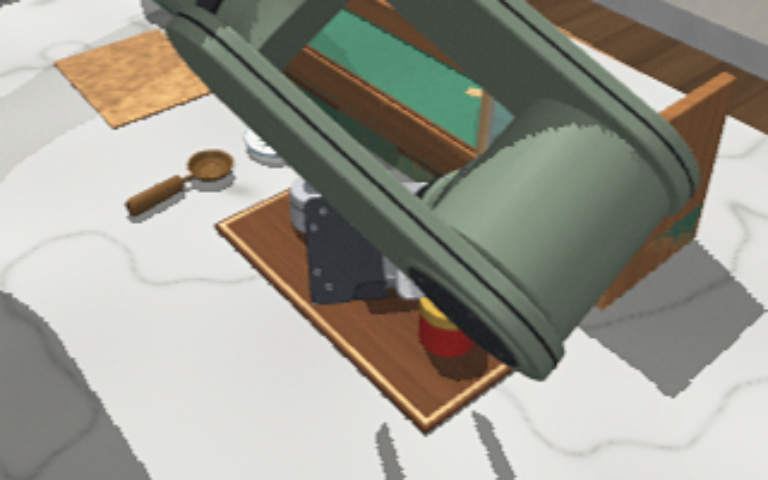

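The arm blocks the side view, but the top depth shows all three in place. I'll raise the arm clear and check.

{"method": "play_rows", "body": {
  "increments": [
    {"delta_pos": [3, 0, -3], "rot": [0, 0, 0], "grip": 0.745},
    {"delta_pos": [6, 0, -6], "rot": [0, 0, 0], "grip": 0.745},
    {"delta_pos": [9, 0, -9], "rot": [0, 0, 0], "grip": 0.745},
    {"delta_pos": [12, 0, -12], "rot": [0, 0, 0], "grip": 0.745},
    {"delta_pos": [14, 0, -14], "rot": [0, 0, 0], "grip": 0.745},
    {"delta_pos": [14, 0, -14], "rot": [0, -45, 0], "grip": 0.745},
    {"delta_pos": [14, 0, -14], "rot": [0, -45, 0], "grip": 0.745},
    {"delta_pos": [14, 0, -14], "rot": [0, -45, 0], "grip": 0.745},
    {"delta_pos": [14, 0, -14], "rot": [0, -45, 0], "grip": 0.745},
    {"delta_pos": [14, 0, -14], "rot": [0, -45, 0], "grip": 0.745},
    {"delta_pos": [14, 0, -14], "rot": [0, -45, 0], "grip": 0.745}
  ]
}}

```text
time_s: 24.92
ee_pos: [0.3996, -0.3152, 0.3389]
tool_rot: [-2.715, -1.567, -0.043]
ft_force: [-0.5, -0.4, 0.4]
opening: 0.0701
gripper_force: 0.0
```

```bash
python3 - <<'E'
from h import *
s=manip.read_state();print(s['time_s'],s['ee_pos'],np.abs(s['qd']).max(),s['opening'])
f=cam('side');f2=cam('top');W=pts(f2)
a=f['frame'][150:370,150:500];b=f2['frame'][150:310,140:490]
a=cv2.resize(a,(780,340),interpolation=2)[:, :];b=cv2.resize(b,(560,256))
c=np.zeros((600,780,3),np.uint8);c[:340]=a;c[342:598,:560]=b
cv2.imwrite('pics/fin.png',cv2.cvtColor(c,cv2.COLOR_RGB2BGR))
for nm,lo,hi,x,y in(('tin',.04,.065,.445,-.33),('cell',.035,.06,.445,-.136),('pot',.06,.08,.45,-.23),('potinside',.008,.03,.451,-.23)):
    d=.045 if nm!='potinside' else .015
    m=(W[...,2]>lo)&(W[...,2]<hi)&(abs(W[...,0]-x)<d)&(abs(W[...,1]-y)<d)
    p=W[m];print(nm,len(p),p.min(0).round(3),p.max(0).round(3)) if len(p) else print(nm,0)
E
```

```text
24.9167 [ 0.39963188 -0.3152116   0.33885153] 1.3818895633754968 0.0701203145439449
tin 288 [ 0.415 -0.355  0.041] [ 0.464 -0.305  0.062]
cell 271 [ 0.421 -0.162  0.036] [ 0.468 -0.112  0.059]
pot 193 [ 0.415 -0.267  0.06 ] [ 0.487 -0.194  0.075]
potinside 103 [ 0.438 -0.244  0.009] [ 0.466 -0.215  0.022]
```

View pics/fin.png

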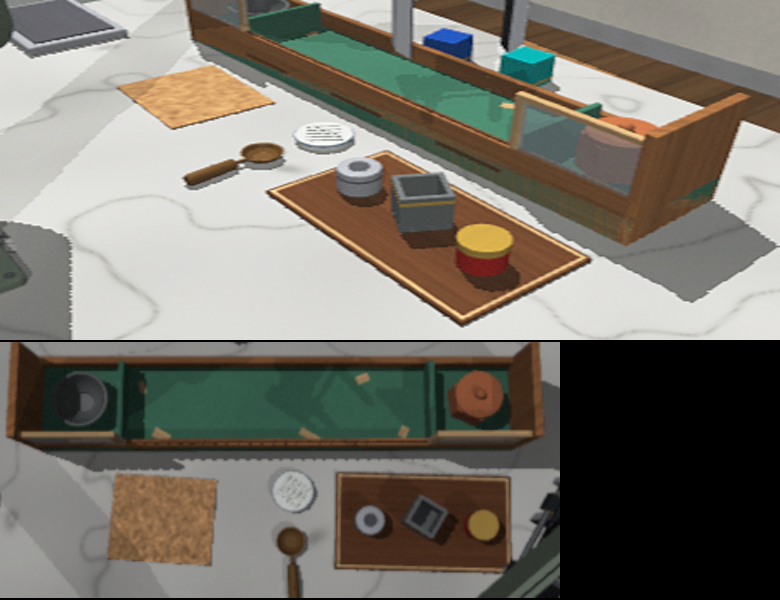

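The views show the cellar (360,178), the mouth-up pot (422,200) and the tin (485,250) upright on the tray. The bay is empty and everything else is untouched. I'll settle the arm and hand in.

{"method": "play_rows", "body": {
  "increments": [
    {"delta_pos": [0, 0, 0], "rot": [0, 0, 0], "grip": 0.745},
    {"delta_pos": [0, 0, 0], "rot": [0, 0, 0], "grip": 0.745},
    {"delta_pos": [0, 0, 0], "rot": [0, 0, 0], "grip": 0.745},
    {"delta_pos": [0, 0, 0], "rot": [0, 0, 0], "grip": 0.745}
  ]
}}

```text
time_s: 25.35
ee_pos: [0.3986, -0.3162, 0.3356]
tool_rot: [-2.709, -1.558, -0.049]
ft_force: [-0.2, -0.1, -0.1]
opening: 0.0697
gripper_force: 0.0
```

```bash
python3 -c "
from station import manip
print(manip.hand_in())"
```

```text
the job is handed in; nothing more can be done
None
```

I handed the job in at about 25 s: the cellar and tin (the only two containers there) stand upright on the tray with the pot mouth-up beside them, the bay is empty, and the bowl, hexagonal pot, grater and spoon are untouched; no verdict came back.

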